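# Hang a tube ring on the swivel hook in front of the UV lamp and flash-cure it

## Robot

A 6-joint arm with a two-finger parallel gripper is mounted at the origin on the work surface. World frame = base frame: x ahead of the robot, y to its left, z up, the work surface at z = 0. Lengths are in m, angles in rad, forces in N, time in s.
With the tool pointing down it reaches from about 0.35 to 0.975 m from the base axis. Payload 4.9 kg.
Tool frame: the origin (TCP) lies at the very end of the fingers, on their centre line; the grasp point (between the pads) lies 19 mm behind it; z points along the fingers, y is the line along which they close (so a half turn about z gives the same grasp; the last joint's range is limited). The gripper opens to 85 mm and grips with 20 to 120 N. Pads are 22 mm wide; open, the fingers measure 114 mm over their backs; the gripper's body (76 mm by 85 mm) begins 54 mm behind the grasp point. The pads swing forward as they close: fully open they stand 13 mm farther back than shut.
Start: joints at [1.214, 0.053, 1.613, -0, 1.476, -0.119], TCP at [0.147, 0.607, 0.231] pointing down, gripper open.
Joint ranges: [-3.01, 3.01], [-1.01, 2.22], [0.06, 2.58], [-1.02, 4.17], [0.09, 2.62], [-3.14, 3.14]. Speed limits (rad/s): [2.57, 2.57, 3.14, 3.14, 3.14, 3.14].

## Interface

Orientations are given as a rotation vector (axis times angle).
In Python, from station import ctrl gives the robot as it stands. The module is installed in compiled form; this text tells all that it offers.
- The arm moves only by the tool jog_arm, never from a script. Its argument "steps" is a list of rows, each an object with "delta_rot": the turn, a rotation vector about the tool's x, y, z in degrees, a list of three; "linear": the shift along the tool's x, y, z in m, a list of three; "grip": the finger opening in m, from 0 to 0.0854. In form: [{"delta_rot": [rx, ry, rz], "linear": [x, y, z], "grip": grip}, ...]. A call has 1 to 10 rows; each row shifts and turns the commanded pose from where the row before left it, along the tool's axes as they then stand; what a row does not reach is not made up. A row lasts 1/10 s, in which the tool goes at most 50 mm and 8.59 degrees, less where a joint would pass 70% of its speed; a pose out of reach is approached as far as the arm can. A call with a gripper value outside its range is refused whole. The fingers move at their own pace and stop on an object; "newtons" is the grip in N (left out, the last holds). Time passes only in rows, so rows that do not move let the fingers close. It gives the time, the measured TCP pose, the force, the opening and the grip force at its end, in the units of the state.
- ctrl.get_obs(): the state, without advancing time (a new reading comes with each control period).
- ctrl.get_image(name): name is "scene" or "top"; returns (picture, depth): 400x640x3 uint8, red, green, blue; 400x640 float32, m along the optical axis (not along the pixel's ray), 0 where there is no reading.
- ctrl.camera_info(name): a dict with "camera_matrix" (3x3 intrinsics, pixels), "R" (3x3) and "t" (3): a world point X has camera coordinates R X + t. Camera axes: x right, y down, z forward; pixel columns grow to the right and rows downward; lengths in m; the calibration is good to about 2 mm. A picture is of the moment at which its call begins. camera_info takes no time and is no camera call.
- ctrl.finish_job(): hands the job in; it is judged then, once.
The state is a dict: "t": time; "q": joint angles; "dq": joint speeds; "effort": joint torques, N m; "tool_pos": TCP position; "tool_rot": TCP orientation; "contact_force": force on the tool from outside, world axes, zero at the start; "wrist_torque": the same for the moment, N m; "opening": finger opening in m; "grip_force": force on a finger pad.
Only numpy, scipy, OpenCV 4.12 (cv2) and the standard library are available. Lean on these libraries where they do the work, as an engineer would, in place of code of your own. Each camera call takes 0.05 s, during which the arm holds its last target. There are 200 camera calls.

## Task

The lacquer on the telescope tube ring in the foam block needs curing under the UV lamp. Turn the stand's empty swivel hook first so that it points straight at the lamp's window, then hang the ring on it by its bore, lowering it gently so that it hangs square to the lamp, and let go. With the ring hanging there, hold the button on top of the lamp down for at least three seconds and release it; leave everything else on the bench where it is.

Things in the scene. Friction and masses are not known exactly. Their poses are not given: they have to be found in the camera images.
- stand: fixed stand of the swivel hook: round dark cast base 124 mm across, 16 mm high, with an upright 16 mm post in its middle. Origin on the bench, on the post's axis. Its x axis points at the lamp. Moves from run to run.
- hook: the swivel hook: a head 26 mm across on the post, turning about the upright post axis without stops, stiff (0.15 N m, 1.6 N at the tip), stays where left; carries a level 8 mm steel rod ending in an upturned pin. Origin on the post axis at the rod's centreline, 155 mm above the bench; x out along the rod, z up. Head top 20 mm above the centreline. Starts at least 0.9 rad away from the lamp.
- hook_tip (a point): the top of the hook's upturned pin, 8 mm thick, which rises at the rod's end 95 mm from the post axis to 22 mm above the rod's centreline (177 mm above the bench); same axes as the hook
- lamp: fixed UV flood lamp: grey box about 75 mm deep, 116 mm wide, on a dark yoke and base, top face 140 mm above the bench, cooling fins at the back. Origin on the bench under its middle. Its window looks along its -x axis, straight at the stand's post, which is 215 to 245 mm away from this origin along -x.
- lamp_window (a point): centre of the lamp's window, on its front face, 89 mm above the bench, 38 mm in front of the lamp's origin
- lamp_button (a joint): travel of the lamp's momentary push button, pressed straight down: 0 up, 0.006 m fully down (spring, about 5 N when fully down; it counts as down past 0.004); springs back when released
- lamp_button_top (a point): centre of the top face of that round 26 mm button, on top of the lamp
- tube_ring: ring to hang: black telescope tube ring, bore 80 mm, outside 94 mm, band 16 mm wide, about 0.12 kg. Origin at the bore's centre; x the bore's axis, z up to the foot. Lugs 16 mm wide at both sides reach y = -62 and +62 mm, a thumb screw on the +y one. It starts upright, foot up, in the foam's pocket, resting on its lugs. Hung, its origin is 36 mm below the rod's centreline.
- ring_foot (a point): centre of the ring's mounting foot, 77 mm above the ring's origin, a good place to grip: foot 38 mm long in x, 24 mm wide in y, 12 mm high, on a stem (14 by 20 mm) 24 mm high above the band; same axes as the ring
- foam: fixed white foam block, 88 mm in x, 160 mm in y, 50 mm high, with a pocket 24 mm by 98 mm in its top in which the ring stands. Origin under its centre.
- eyepiece: bystander: black eyepiece standing up, 42 mm across, 70 mm high, origin under its foot; leave it
- diagonal: bystander: black star diagonal, 45 mm cube with a short upright collar to 75 mm high and a bright barrel to +x, origin under it; leave it
- pot_a: bystander: paint pot, 38 mm across, 46 mm high; leave it
- pot_b: bystander: paint pot, 38 mm across, 46 mm high; leave it
- pot_c: bystander: paint pot, 38 mm across, 46 mm high; leave it
- big_ring: bystander: plain black ring without foot or lugs, 124 mm across, 18 mm high, lying flat; leave it
- screwdriver: bystander: screwdriver lying on the bench; leave it
Not all that is in view belongs to the job. What is shaped like the lamp but yellow is not meant. Leave any yellow look-alike of the tube_ring alone.

How it is judged:
By the outcome, as a careful person would: the job done as asked, in the order asked, and still so for the second after the job is handed in, with the robot touching nothing.
It also fails if it takes over 72 s, if anything falls off the work surface, if the arm or the gripper's body presses on something with over 40 N, if the wrist force passes 120 N, or if a joint passes its speed limit or range.

## Working session

There is one attempt and no reset: what is moved stays moved. The work goes in short steps, Python scripts to look and compute and a tool call to move; the robot and the scene stay as the last step left them, time stands still between calls to the robot, and variables do not carry over. Pictures are saved under pics/ and viewed, at most 10 in all, crops included, and the job is handed in when it is done.

Besides the shell and the picture viewer there is one more tool, called as name(argument=value, ...) on one line, values as JSON. jog_arm: Moves the arm, as the interface text tells. Its arguments: {"type":"object","properties":{"steps":{"type":"array"},"newtons":{"type":"number"}},"required":["steps"]}

```bash
mkdir -p pics
cat > h.py <<'E'
import numpy as np, cv2
from station import ctrl
def shot(n,save=None):
    im,d=ctrl.get_image(n)
    if save: cv2.imwrite('pics/'+save,im[:,:,::-1])
    return im,d
def cloud(n,d):
    c=ctrl.camera_info(n);K=np.array(c['camera_matrix']);R=np.array(c['R']);t=np.array(c['t'])
    v,u=np.mgrid[:d.shape[0],:d.shape[1]]
    P=np.stack([(u-K[0,2])/K[0,0]*d,(v-K[1,2])/K[1,1]*d,d],-1)
    return (P-t)@R
def ray(n,u,v,z):
    c=ctrl.camera_info(n);K=np.array(c['camera_matrix']);R=np.array(c['R']);t=np.array(c['t'])
    r=R.T@np.linalg.solve(K,[u,v,1]);o=-R.T@t
    return o+r*(z-o[2])/r[2]
E
python3 - <<'E'
from h import *
for n in('scene','top'):
    im,d=shot(n,n+'0.png'); np.savez(n+'0.npz',im=im,d=d)
    c=ctrl.camera_info(n); print(n,-np.array(c['R']).T@c['t'],np.array(c['R']).round(2).tolist(),c['camera_matrix'])
print(ctrl.get_obs())
E
```

```text
scene [ 1.22572222 -0.26515008  0.99750237] [[0.39, 0.92, -0.0], [0.69, -0.29, -0.67], [-0.61, 0.26, -0.75]] [[417.74825671   0.         316.7610611 ]
 [  0.         417.74825671 198.40144602]
 [  0.           0.           1.        ]]
top [0.26202811 0.02920192 1.57967055] [[-0.02, -1.0, 0.01], [-0.99, 0.02, -0.17], [0.17, -0.01, -0.99]] [[461.65456323   0.         318.32960638]
 [  0.         461.65456323 199.35931129]
 [  0.           0.           1.        ]]
{'t': 0.1, 'q': array([ 1.21402612e+00,  5.33002645e-02,  1.61416820e+00, -3.15191349e-05,
        1.47599156e+00, -1.19015294e-01]), 'dq': array([ 0.00035887, -0.00154883, -0.00407625,  0.00139042,  0.00369246,
        0.00043792]), 'effort': array([-1.59936658e-04, -3.94904530e+01, -3.71363389e+01, -9.51520087e-05,
        3.89668174e-03,  5.42269888e-06]), 'tool_pos': array([0.14701879, 0.6068788 , 0.23017324]), 'tool_rot': array([-3.72532109e-01, -3.11901312e+00,  2.86188975e-03]), 'contact_force': array([0.2364544 , 0.4197321 , 0.40621469]), 'wrist_torque': array([0.00273967, 0.0107334 , 0.00398217]), 'grip_force': 0.0, 'opening': 0.08512716429317171}
```

View pics/scene0.png

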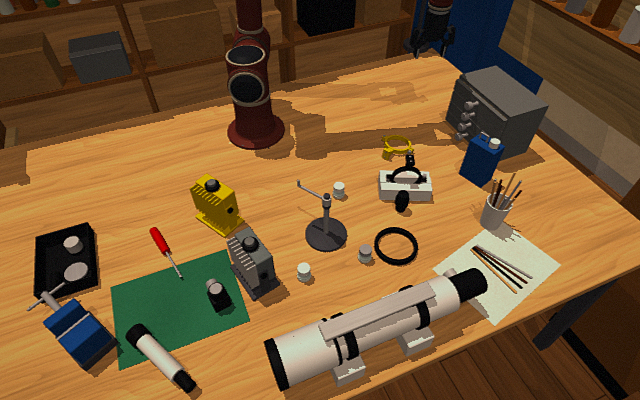

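View pics/top0.png

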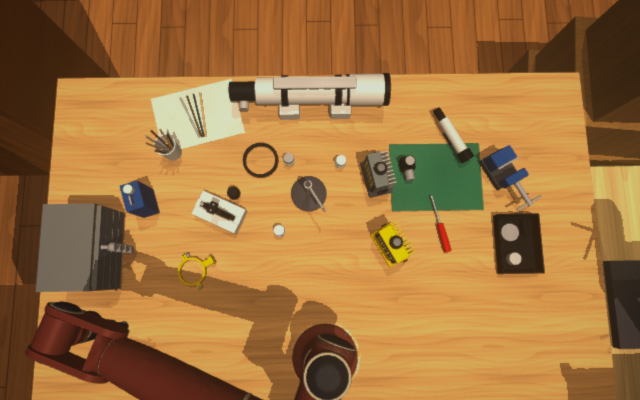

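The pictures show the grey lamp at scene (252,262) / top (380,172). The stand is at top (309,194), with its hook pointing to about (323,209). The foam with the ring is at top (219,212). Next I'll measure them from the depth clouds.

Run:
```python
from h import *
for n in('scene','top'):
    f=np.load(n+'0.npz');im,d=f['im'],f['d'];P=cloud(n,d);hsv=cv2.cvtColor(im,cv2.COLOR_RGB2HSV)
    c0={'stand':ray('top',309,194,.0),'lamp':ray('top',380,172,.13),'foam':ray('top',219,212,.05)}
    print(n,{k:v[:2].round(3) for k,v in c0.items()})
    def near(k,r): return (d>0)&(np.hypot(P[...,0]-c0[k][0],P[...,1]-c0[k][1])<r)
    # lamp top
    m=near('lamp',.09)&(abs(P[...,2]-.140)<.006); q=P[m]; print('lamp top',m.sum(),cv2.minAreaRect(q[:,:2].astype(np.float32)),q[:,2].mean())
    m=near('lamp',.09)&(P[...,2]>.147); q=P[m]; print('button',m.sum(),q.mean(0),q[:,2].max(), np.ptp(q,axis=0))
    m=near('stand',.13)&(abs(P[...,2]-.016)<.006); q=P[m]; print('base',m.sum(),cv2.minEnclosingCircle(q[:,:2].astype(np.float32)))
    m=near('stand',.13)&(P[...,2]>.168); q=P[m]; print('hi',q.round(3).tolist()[:60])
    m=near('stand',.13)&(abs(P[...,2]-.157)<.009); q=P[m]; print('rod',m.sum(),q[::3].round(3).tolist()[:40])
    m=near('foam',.1)&(abs(P[...,2]-.05)<.006)&(hsv[...,1]<60); q=P[m]; print('foam',m.sum(),cv2.minAreaRect(q[:,:2].astype(np.float32)),q[:,2].mean())
    m=near('foam',.1)&(P[...,2]>.118); q=P[m]; print('foot',m.sum(),cv2.minAreaRect(q[:,:2].astype(np.float32)),q.mean(0),q[:,2].max())
f=np.load('top0.npz')['im'];g=np.load('scene0.npz')['im']
a=cv2.resize(f[130:250,180:420],(800,400),interpolation=cv2.INTER_CUBIC)
b=cv2.resize(g[140:210,360:450],(257,200),interpolation=cv2.INTER_CUBIC);c=cv2.resize(g[170:250,220:360],(350,200),interpolation=cv2.INTER_CUBIC)
o=np.zeros((600,800,3),np.uint8);o[:400]=a;o[400:,:257]=b;o[400:,300:650]=c
cv2.imwrite('pics/z1.png',o[:,:,::-1])
```

```text
scene {'stand': array([0.546, 0.044]), 'lamp': array([ 0.591, -0.187]), 'foam': array([0.481, 0.345])}
lamp top 540 ((0.6018252372741699, -0.19114255905151367), (0.11787974834442139, 0.07036709785461426), 12.889822959899902) 0.13853321623921372
button 187 [ 0.60404606 -0.18692262  0.15479448] 0.16393940740710314 [0.03993355 0.03963509 0.01654439]
base 762 ((0.5817542672157288, 0.0542360320687294), 0.09239128232002258)
hi [[0.467, -0.007, 0.176], [0.466, -0.004, 0.175], [0.466, -0.001, 0.173], [0.465, -0.006, 0.171], [0.47, -0.005, 0.175], [0.467, -0.001, 0.171], [0.469, -0.008, 0.171], [0.47, -0.005, 0.171], [0.539, 0.045, 0.174], [0.542, 0.047, 0.176], [0.541, 0.051, 0.174], [0.544, 0.052, 0.176], [0.543, 0.041, 0.176], [0.543, 0.044, 0.174], [0.543, 0.046, 0.174], [0.545, 0.049, 0.174], [0.545, 0.051, 0.174], [0.547, 0.054, 0.174], [0.545, 0.037, 0.175], [0.545, 0.04, 0.174], [0.546, 0.042, 0.174], [0.548, 0.044, 0.176], [0.547, 0.048, 0.173], [0.549, 0.05, 0.174], [0.55, 0.052, 0.174], [0.546, 0.037, 0.173], [0.547, 0.039, 0.173], [0.549, 0.041, 0.174], [0.548, 0.045, 0.171], [0.5
[... 3022 characters left out ...]
.155], [0.523, 0.03, 0.159], [0.52, 0.027, 0.159], [0.516, 0.024, 0.163], [0.513, 0.024, 0.164], [0.511, 0.021, 0.157], [0.508, 0.018, 0.157], [0.504, 0.018, 0.16], [0.502, 0.015, 0.152], [0.497, 0.012, 0.162], [0.495, 0.012, 0.155], [0.492, 0.009, 0.153], [0.489, 0.006, 0.155], [0.486, 0.006, 0.154], [0.482, 0.003, 0.16], [0.479, 0.003, 0.159], [0.476, 0.003, 0.158], [0.473, -0.0, 0.157]]
foam 760 ((0.48329973220825195, 0.3481109142303467), (0.16094622015953064, 0.08542618155479431), 64.59520721435547) 0.049387942855447856
foot 103 ((0.4836474359035492, 0.34896913170814514), (0.025341227650642395, 0.03802471235394478), 63.84463882446289) [0.48261618 0.34813558 0.13989396] 0.1474479947659599
```

View pics/z1.png

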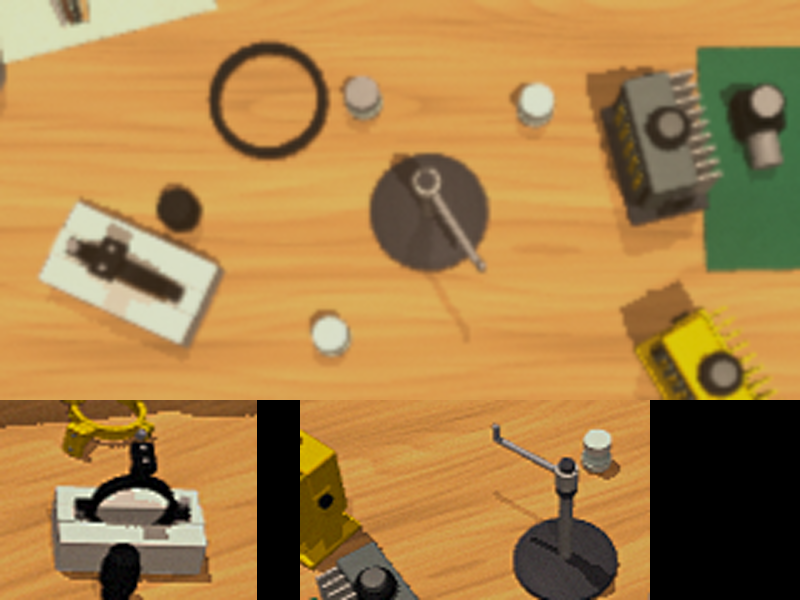

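The crops show the hook pin at crop (482,268), the head at (427,181) and the lamp button at (668,127). The ring foot lies across the foam at about (118,258). Now I'll refine these and write a planning helper.

```bash
cat >> h.py <<'E'
from scipy.spatial.transform import Rotation as Rn
def plan(p,ydir_deg,o=None):
    """rel turn (deg, tool axes) then shift in the turned tool axes; tool down, y along ydir (mod 180, nearest)"""
    o=o or ctrl.get_obs();Rc=Rn.from_rotvec(o['tool_rot']);best=None
    for k in(0,180):
        a=np.radians(ydir_deg+k);y=np.array([np.cos(a),np.sin(a),0]);z=np.array([0,0,-1.])
        Rt=Rn.from_matrix(np.c_[np.cross(y,z),y,z]);rv=np.degrees((Rc.inv()*Rt).as_rotvec())
        print('turn',rv.round(1),'shift after',Rt.inv().apply(np.array(p)-o['tool_pos']).round(4))
    Y=Rc.apply([0,1,0]);print('now',o['tool_pos'].round(4),'ydir',np.degrees(np.arctan2(Y[1],Y[0])).round(1),'q',o['q'].round(2),'t',o['t'],'F',o['contact_force'].round(1),'open',o['opening'])
def hook(P,d,c):
    D=np.hypot(P[...,0]-c[0],P[...,1]-c[1]);m=(d>0)&(D<.11)&(D>.02)&(abs(P[...,2]-.158)<.009)
    q=P[m][:,:2];t=P[(d>0)&(D<.11)&(D>.08)&(P[...,2]>.163)&(P[...,2]<.19)].mean(0) 
    vx,vy,x,y=cv2.fitLine(q.astype(np.float32),cv2.DIST_HUBER,0,.001,.001).ravel()
    s=np.sign(vx*(t[0]-c[0])+vy*(t[1]-c[1]));return np.degrees(np.arctan2(s*vy,s*vx)),(x,y),t
E
cat > m.py <<'E'
from h import *
for n in('scene','top'):
    f=np.load(n+'0.npz');im,d=f['im'],f['d'];P=cloud(n,d)
    D=np.hypot(P[...,0]-.547,P[...,1]-.0455);m=(d>0)&(D<.02)&(P[...,2]>.1675);q=P[m]
    print(n,'head',cv2.minAreaRect(q[:,:2].astype(np.float32)),q.mean(0)); c=q[:,:2].mean(0)
    a,_,t=hook(P,d,c);print('hook ang',a,'tip',t,np.degrees(np.arctan2(t[1]-c[1],t[0]-c[0])))
    m=(d>0)&(np.hypot(P[...,0]-.6,P[...,1]+.187)<.06)&(P[...,2]>.155);q=P[m];print('button',m.sum(),cv2.minEnclosingCircle(q[:,:2].astype(np.float32)),np.median(q,0),np.percentile(q[:,2],90))
    # base by dark mask on plane .016
    D=np.hypot(P[...,0]-.547,P[...,1]-.0455);m=(d>0)&(D<.07)&(abs(P[...,2]-.016)<.007)&(im.max(-1)<110);q=P[m][:,:2]
    print('base',cv2.minAreaRect(q.astype(np.float32)))
u=np.radians(-148);c=np.array([.547,.0455])
plan([*(c+.065*np.array([np.cos(u),np.sin(u)])),.23],-148+90)
E
python3 m.py
```

```text
scene head ((0.5473372936248779, 0.045232564210891724), (0.015496259555220604, 0.016739409416913986), 17.678176879882812) [0.54845212 0.04451786 0.17311717]
hook ang -147.39180624195293 tip [ 0.46763619 -0.00430992  0.17041206] -148.86025659238376
button 78 ((0.5996118187904358, -0.18706576526165009), 0.01386247854679823) [ 0.60170545 -0.18679408  0.16040997] 0.16274578941748302
base ((0.5482351779937744, 0.04306977614760399), (0.1153402030467987, 0.11691778153181076), 76.44144439697266)
top head ((0.5468236804008484, 0.045266106724739075), (0.018676355481147766, 0.020095258951187134), 88.92398071289062) [0.54556762 0.04591789 0.17351488]
hook ang -148.50830756450205 tip [ 0.46622288 -0.00289644  0.17275656] -148.3994170356262
button 55 ((0.5954926609992981, -0.1871977150440216), 0.017567792907357216) [ 0.59949148 -0.18549482  0.16076147] 0.16577908659974108
base ((0.5465160608291626, 0.047328054904937744), (0.11699320375919342, 0.11545523256063461), 15.119261741638184)
turn [-1.000e-01  1.000e-01  1.344e+02] shift after [-2.33e-02  6.88e-01  2.00e-04]
turn [ -0.1  -0.1 -45.6] shift after [ 2.33e-02 -6.88e-01  2.00e-04]
now [0.147  0.6069 0.2302] ydir 76.4 q [ 1.21  0.05  1.61 -0.    1.48 -0.12] t 0.1 F [0.2 0.4 0.4] open 0.08512716429317171
```

jog_arm(steps=[{"delta_rot": [0,0,8.4],"linear": [0,0,0],"grip": 0.04},{"delta_rot": [0,0,8.4],"linear": [0,0,0],"grip": 0.04},{"delta_rot": [0,0,8.4],"linear": [0,0,0],"grip": 0.04},{"delta_rot": [0,0,8.4],"linear": [0,0,0],"grip": 0.04},{"delta_rot": [0,0,8.4],"linear": [0,0,0],"grip": 0.04},{"delta_rot": [0,0,8.4],"linear": [0,0,0],"grip": 0.04},{"delta_rot": [0,0,8.4],"linear": [0,0,0],"grip": 0.04},{"delta_rot": [0,0,8.4],"linear": [0,0,0],"grip": 0.04},{"delta_rot": [0,0,8.4],"linear": [0,0,0],"grip": 0.04},{"delta_rot": [0,0,8.4],"linear": [0,0,0],"grip": 0.04}])

```text
t: 1.1
tool_pos: [0.1471, 0.607, 0.2305]
tool_rot: [2.37, 2.061, -0.002]
contact_force: [-0.7, 0.5, 0.1]
opening: 0.0404
grip_force: 0.0
```

jog_arm(steps=[{"delta_rot": [0,0,8.4],"linear": [0,0,0],"grip": 0.04},{"delta_rot": [0,0,8.4],"linear": [0,0,0],"grip": 0.04},{"delta_rot": [0,0,8.4],"linear": [0,0,0],"grip": 0.04},{"delta_rot": [0,0,8.4],"linear": [0,0,0],"grip": 0.04},{"delta_rot": [0,0,8.4],"linear": [0,0,0],"grip": 0.04},{"delta_rot": [0,0,8.4],"linear": [0,0,0],"grip": 0.04},{"delta_rot": [0,0,0],"linear": [0,0.045,0],"grip": 0.04},{"delta_rot": [0,0,0],"linear": [0,0.045,0],"grip": 0.04},{"delta_rot": [0,0,0],"linear": [0,0.045,0],"grip": 0.04},{"delta_rot": [0,0,0],"linear": [0,0.045,0],"grip": 0.04}])

```text
t: 2.1
tool_pos: [0.2429, 0.453, 0.2306]
tool_rot: [3.019, 0.866, -0.001]
contact_force: [0.9, 0.7, -0.0]
opening: 0.0403
grip_force: 0.0
```

jog_arm(steps=[{"delta_rot": [0,0,0],"linear": [0,0.045,0],"grip": 0.04},{"delta_rot": [0,0,0],"linear": [0,0.045,0],"grip": 0.04},{"delta_rot": [0,0,0],"linear": [0,0.045,0],"grip": 0.04},{"delta_rot": [0,0,0],"linear": [0,0.045,0],"grip": 0.04},{"delta_rot": [0,0,0],"linear": [0,0.045,0],"grip": 0.04},{"delta_rot": [0,0,0],"linear": [0,0.045,0],"grip": 0.04},{"delta_rot": [0,0,0],"linear": [0,0.045,0],"grip": 0.04},{"delta_rot": [0,0,0],"linear": [0,0.045,0],"grip": 0.04},{"delta_rot": [0,0,0],"linear": [0,0.045,0],"grip": 0.04},{"delta_rot": [0,0,0],"linear": [0,0.045,0],"grip": 0.04}])

```text
t: 3.1
tool_pos: [0.4812, 0.0712, 0.2309]
tool_rot: [-3.02, -0.865, 0.0]
contact_force: [0.7, 0.2, 0.9]
opening: 0.0402
grip_force: 0.0
```

Run:
```python
from h import *
u=np.radians(-148.2);c=np.array([.547,.0455])
plan([*(c+.065*np.array([np.cos(u),np.sin(u)])),.138],-148.2+90)
```

```text
turn [-0.   0.   0.2] shift after [-0.0226  0.0565  0.0929]
turn [  -0.    -0.  -179.8] shift after [ 0.0226 -0.0565  0.0929]
now [0.4812 0.0712 0.2309] ydir -58.0 q [-0.01 -0.29  1.93  0.    1.5   1.01] t 3.1 F [0.7 0.2 0.9] open 0.040158531003984886
```

jog_arm(newtons=20, steps=[{"delta_rot": [0,0,0],"linear": [-0.012,0.028,0],"grip": 0.04},{"delta_rot": [0,0,0],"linear": [-0.0106,0.0285,0],"grip": 0.04},{"delta_rot": [0,0,0],"linear": [0,0,0.03],"grip": 0.04},{"delta_rot": [0,0,0],"linear": [0,0,0.03],"grip": 0.04},{"delta_rot": [0,0,0],"linear": [0,0,0.03],"grip": 0.04},{"delta_rot": [0,0,0],"linear": [0,0,0],"grip": 0.004},{"delta_rot": [0,0,0],"linear": [0,0,0],"grip": 0.004},{"delta_rot": [0,0,0],"linear": [0,0,0],"grip": 0.004},{"delta_rot": [0,0,0],"linear": [0,0,0],"grip": 0.004}])

```text
t: 4.0
tool_pos: [0.4918, 0.013, 0.1421]
tool_rot: [3.02, 0.865, 0.001]
contact_force: [-0.3, 0.0, -4.1]
opening: 0.007
grip_force: 20.4
```

Run:
```python
from h import *
c=np.array([.547,.0455])
o=ctrl.get_obs();v=o['tool_pos'][:2]-c;print('r,ang',np.hypot(*v),np.degrees(np.arctan2(v[1],v[0])),'grip',o['grip_force'])
plan(o['tool_pos'],-58.2)
for n in('scene','top'):
    im,d=shot(n);P=cloud(n,d)
```

```text
r,ang 0.06403726679479962 -149.54582375272275 grip 20.388379991054535
turn [ 0.  -0.   0.2] shift after [0. 0. 0.]
turn [ 0.000e+00  1.000e-01 -1.798e+02] shift after [0. 0. 0.]
now [0.4918 0.013  0.1421] ydir -58.0 q [-0.12 -0.2   2.01 -0.    1.34  0.89] t 4.0 F [-0.3  0.  -4.1] open 0.007037224414216819
```

jog_arm(steps=[{"delta_rot": [0,0,-7.07],"linear": [0.0005,0.0079,0],"grip": 0.004},{"delta_rot": [0,0,-7.07],"linear": [0.0005,0.0079,0],"grip": 0.004},{"delta_rot": [0,0,-7.07],"linear": [0.0005,0.0079,0],"grip": 0.004},{"delta_rot": [0,0,-7.07],"linear": [0.0005,0.0079,0],"grip": 0.004},{"delta_rot": [0,0,-7.07],"linear": [0.0005,0.0079,0],"grip": 0.004},{"delta_rot": [0,0,-7.07],"linear": [0.0005,0.0079,0],"grip": 0.004},{"delta_rot": [0,0,-7.07],"linear": [0.0005,0.0079,0],"grip": 0.004},{"delta_rot": [0,0,-7.07],"linear": [0.0005,0.0079,0],"grip": 0.004},{"delta_rot": [0,0,-7.07],"linear": [0.0005,0.0079,0],"grip": 0.004},{"delta_rot": [0,0,-7.07],"linear": [0.0005,0.0079,0],"grip": 0.004}])

```text
t: 5.1
tool_pos: [0.5602, -0.0155, 0.142]
tool_rot: [-1.956, -2.458, 0.001]
contact_force: [-3.7, -0.3, -1.3]
opening: 0.0072
grip_force: 20.6
```

Run:
```python
from h import *
c=np.array([.547,.0455])
o=ctrl.get_obs();v=o['tool_pos'][:2]-c;print('r,ang',np.hypot(*v),np.degrees(np.arctan2(v[1],v[0])),'grip',o['grip_force'],o['wrist_torque'])
u=np.radians(-77.3)
plan([*(c+.064*np.array([np.cos(u),np.sin(u)])),o['tool_pos'][2]],12.7)
```

```text
r,ang 0.06243278378478866 -77.83819789193917 grip 20.600920915603638 [0.08132327 0.5789667  0.06261659]
turn [-0.1 -0.   0.3] shift after [-0.0016  0.0006  0.    ]
turn [ 0.000e+00 -1.000e-01 -1.797e+02] shift after [ 0.0016 -0.0006  0.    ]
now [ 0.5602 -0.0155  0.142 ] ydir 13.0 q [-0.16 -0.03  1.85 -0.    1.32 -0.39] t 5.1 F [-3.7 -0.3 -1.3] open 0.007155673296282948
```

jog_arm(steps=[{"delta_rot": [0,0,0.3],"linear": [0,0.0006,0],"grip": 0.004},{"delta_rot": [0,0,0],"linear": [0,0,0],"grip": 0.004},{"delta_rot": [0,0,0],"linear": [0,0,0],"grip": 0.04},{"delta_rot": [0,0,0],"linear": [0,0,0],"grip": 0.04},{"delta_rot": [0,0,0],"linear": [0,0,0],"grip": 0.04},{"delta_rot": [0,0,0],"linear": [0,0,-0.04],"grip": 0.04},{"delta_rot": [0,0,0],"linear": [0,0,-0.04],"grip": 0.04},{"delta_rot": [0,0,0],"linear": [0,0,-0.03],"grip": 0.05}])

```text
t: 5.9
tool_pos: [0.5615, -0.0154, 0.2545]
tool_rot: [1.968, 2.445, 0.003]
contact_force: [-0.4, 0.1, 0.7]
opening: 0.05
grip_force: 0.0
```

Run:
```python
from h import *
c=np.array([.547,.0455])
fo=[.4833,.3483]
plan([*fo,.23],64.4)
```

```text
turn [  0.1   0.1 -52.1] shift after [0.2277 0.2942 0.0245]
turn [  0.2  -0.2 127.9] shift after [-0.2277 -0.2942  0.0245]
now [ 0.5615 -0.0154  0.2545] ydir 12.3 q [-0.16 -0.11  1.74  0.    1.51 -0.38] t 5.9 F [-0.4  0.1  0.7] open 0.04999749885872342
```

jog_arm(steps=[{"delta_rot": [0,0,-7.44],"linear": [0,0,0],"grip": 0.06},{"delta_rot": [0,0,-7.44],"linear": [0,0,0],"grip": 0.06},{"delta_rot": [0,0,-7.44],"linear": [0,0,0],"grip": 0.06},{"delta_rot": [0,0,-7.44],"linear": [0,0,0],"grip": 0.06},{"delta_rot": [0,0,-7.44],"linear": [0,0,0],"grip": 0.06},{"delta_rot": [0,0,-7.44],"linear": [0,0,0],"grip": 0.06},{"delta_rot": [0,0,-7.44],"linear": [0,0,0],"grip": 0.06}])

```text
t: 6.6
tool_pos: [0.5609, -0.0154, 0.2517]
tool_rot: [0.687, 3.064, 0.0]
contact_force: [0.1, 0.1, -0.0]
opening: 0.0598
grip_force: 0.0
```

jog_arm(steps=[{"delta_rot": [0,0,0],"linear": [0.0285,0.0368,0],"grip": 0.06},{"delta_rot": [0,0,0],"linear": [0.0285,0.0368,0],"grip": 0.06},{"delta_rot": [0,0,0],"linear": [0.0285,0.0368,0],"grip": 0.06},{"delta_rot": [0,0,0],"linear": [0.0285,0.0368,0],"grip": 0.06},{"delta_rot": [0,0,0],"linear": [0.0285,0.0368,0],"grip": 0.06},{"delta_rot": [0,0,0],"linear": [0.0285,0.0368,0],"grip": 0.06},{"delta_rot": [0,0,0],"linear": [0.0285,0.0368,0],"grip": 0.06},{"delta_rot": [0,0,0],"linear": [0.0285,0.0368,0],"grip": 0.06},{"delta_rot": [0,0,0],"linear": [0,0,0],"grip": 0.06}])

```text
t: 7.5
tool_pos: [0.4803, 0.3532, 0.2516]
tool_rot: [-0.686, -3.066, -0.003]
contact_force: [0.2, -0.4, 0.1]
opening: 0.0601
grip_force: 0.0
```

Run:
```python
from h import *
c=np.array([.547,.0455])
for n in('scene','top'):
    im,d=shot(n,n+'1.png');np.savez(n+'1.npz',im=im,d=d);P=cloud(n,d)
    a,p,t=hook(P,d,c);print(n,'hook ang',a,p,'tip',t,np.degrees(np.arctan2(t[1]-c[1],t[0]-c[0])))
plan([.4833,.3483,.119],64.4)
```

```text
scene hook ang -75.40802684997868 (np.float32(0.56533384), np.float32(-0.02145753)) tip [ 0.57158803 -0.0475381   0.17091184] -75.19636953572936
top hook ang -76.6661548789004 (np.float32(0.5607021), np.float32(-0.009873136)) tip [ 0.56879316 -0.04532364  0.17577878] -76.50695659643337
turn [0.  0.  0.2] shift after [-0.002  -0.0004  0.1325]
turn [  -0.     0.  -179.8] shift after [0.002  0.0004 0.1325]
now [0.4816 0.3495 0.2515] ydir 64.6 q [ 0.5  -0.03  1.66 -0.    1.51 -0.62] t 7.6 F [-0.6 -0.8 -0.5] open 0.05983358129388256
```

jog_arm(newtons=40, steps=[{"delta_rot": [0,0,0],"linear": [-0.002,-0.0004,0.045],"grip": 0.06},{"delta_rot": [0,0,0],"linear": [0,0,0.045],"grip": 0.06},{"delta_rot": [0,0,0],"linear": [0,0,0.021],"grip": 0.06},{"delta_rot": [0,0,0],"linear": [0,0,0.0205],"grip": 0.06},{"delta_rot": [0,0,0],"linear": [0,0,0],"grip": 0.015},{"delta_rot": [0,0,0],"linear": [0,0,0],"grip": 0.015},{"delta_rot": [0,0,0],"linear": [0,0,0],"grip": 0.015},{"delta_rot": [0,0,0],"linear": [0,0,0],"grip": 0.015},{"delta_rot": [0,0,0],"linear": [0,0,0],"grip": 0.015}])

```text
t: 8.5
tool_pos: [0.4846, 0.3478, 0.1215]
tool_rot: [0.694, 3.062, 0.003]
contact_force: [0.6, 0.0, 1.6]
opening: 0.0232
grip_force: 42.1
```

Run:
```python
from h import *
im,d=shot('scene')
cv2.imwrite('pics/g.png',cv2.resize(im[100:220,340:480],(560,480),interpolation=cv2.INTER_CUBIC)[:,:,::-1])
o=ctrl.get_obs();print(o['tool_pos'],o['opening'],o['grip_force'],o['contact_force'])
```

```text
[0.48460278 0.34782996 0.12146495] 0.023407807368404733 42.17785835266113 [ 0.7593568  -0.31731335  2.43833278]
```

View pics/g.png

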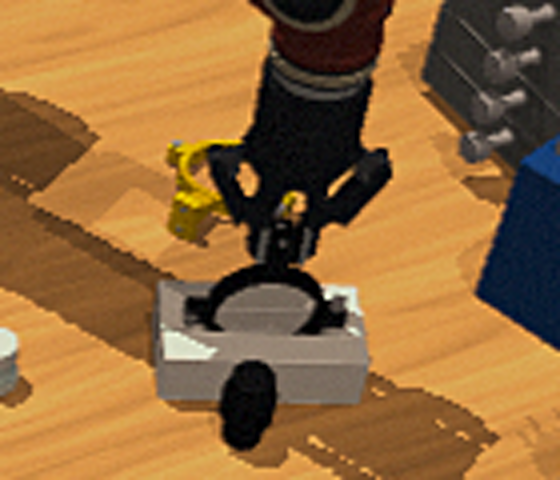

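The fingers hold the foot (crop (285,240), 23.4 mm opening). Next: lift, turn, and carry it over.

jog_arm(steps=[{"delta_rot": [0,0,0],"linear": [0,0,-0.015],"grip": 0.015},{"delta_rot": [0,0,0],"linear": [0,0,-0.025],"grip": 0.015},{"delta_rot": [0,0,0],"linear": [0,0,-0.04],"grip": 0.015},{"delta_rot": [0,0,0],"linear": [0,0,-0.04],"grip": 0.015},{"delta_rot": [0,0,0],"linear": [0,0,-0.04],"grip": 0.015},{"delta_rot": [0,0,0],"linear": [0,0,-0.03],"grip": 0.015}])

```text
t: 9.15
tool_pos: [0.4838, 0.3476, 0.3142]
tool_rot: [0.694, 3.061, 0.004]
contact_force: [-0.1, -0.0, -1.9]
opening: 0.0233
grip_force: 41.8
```

jog_arm(steps=[{"delta_rot": [0,0,5.1],"linear": [0,0,0],"grip": 0.015},{"delta_rot": [0,0,5.1],"linear": [0,0,0],"grip": 0.015},{"delta_rot": [0,0,5.1],"linear": [0,0,0],"grip": 0.015},{"delta_rot": [0,0,5.1],"linear": [0,0,0],"grip": 0.015},{"delta_rot": [0,0,5.1],"linear": [0,0,0],"grip": 0.015},{"delta_rot": [0,0,5.1],"linear": [0,0,0],"grip": 0.015},{"delta_rot": [0,0,5.1],"linear": [0,0,0],"grip": 0.015},{"delta_rot": [0,0,5.1],"linear": [0,0,0],"grip": 0.015},{"delta_rot": [0,0,5.1],"linear": [0,0,0],"grip": 0.015},{"delta_rot": [0,0,5.1],"linear": [0,0,0],"grip": 0.015}])

```text
t: 10.15
tool_pos: [0.4833, 0.3474, 0.3106]
tool_rot: [-1.95, -2.463, -0.0]
contact_force: [0.1, 0.3, -1.8]
opening: 0.0224
grip_force: 41.8
```

Run:
```python
from h import *
c=np.array([.547,.0455]);u=np.radians(-76.5)
plan([*(c+.145*np.array([np.cos(u),np.sin(u)])),.31],13.5)
```

```text
turn [ 0.  -0.  -0.2] shift after [-0.4534 -0.0085  0.0006]
turn [ -0.   -0.  179.8] shift after [0.4534 0.0085 0.0006]
now [0.4833 0.3474 0.3106] ydir 13.3 q [ 0.5  -0.05  1.59  0.    1.61  0.27] t 10.15 F [ 0.1  0.3 -1.8] open 0.022433260428661693
```

jog_arm(steps=[{"delta_rot": [0,0,-0.2],"linear": [-0.02,-0.0008,0],"grip": 0.015},{"delta_rot": [0,0,0],"linear": [-0.04,-0.0008,0],"grip": 0.015},{"delta_rot": [0,0,0],"linear": [-0.045,-0.0008,0],"grip": 0.015},{"delta_rot": [0,0,0],"linear": [-0.045,-0.0008,0],"grip": 0.015},{"delta_rot": [0,0,0],"linear": [-0.045,-0.0008,0],"grip": 0.015},{"delta_rot": [0,0,0],"linear": [-0.045,-0.0009,0],"grip": 0.015},{"delta_rot": [0,0,0],"linear": [-0.045,-0.0009,0],"grip": 0.015},{"delta_rot": [0,0,0],"linear": [-0.045,-0.0009,0],"grip": 0.015},{"delta_rot": [0,0,0],"linear": [-0.045,-0.0009,0],"grip": 0.015},{"delta_rot": [0,0,0],"linear": [-0.045,-0.0009,0],"grip": 0.015}])

```text
t: 11.15
tool_pos: [0.5743, -0.0644, 0.3109]
tool_rot: [1.941, 2.469, 0.001]
contact_force: [0.3, 1.2, -0.6]
opening: 0.0229
grip_force: 41.7
```

jog_arm(steps=[{"delta_rot": [0,0,0],"linear": [-0.0334,0,0],"grip": 0.015},{"delta_rot": [0,0,0],"linear": [0,0,0.02],"grip": 0.015},{"delta_rot": [0,0,0],"linear": [0,0,0.04],"grip": 0.015},{"delta_rot": [0,0,0],"linear": [0,0,0.03],"grip": 0.015},{"delta_rot": [0,0,0],"linear": [0,0,0],"grip": 0.015},{"delta_rot": [0,0,0],"linear": [0,0,0],"grip": 0.015}])

```text
t: 11.75
tool_pos: [0.5823, -0.095, 0.2205]
tool_rot: [-1.941, -2.47, 0.0]
contact_force: [-0.6, 0.4, -0.4]
opening: 0.0231
grip_force: 41.8
```

Run:
```python
from h import *
c=np.array([.547,.0455]);u=np.radians(-76.5)
im,d=shot('scene');im2,d2=shot('top');np.savez('r.npz',im=im,d=d,im2=im2,d2=d2)
a=cv2.resize(im[140:290,220:400],(720,600),interpolation=cv2.INTER_CUBIC)
cv2.imwrite('pics/r.png',a[:,:,::-1])
plan([*(c+.06*np.array([np.cos(u),np.sin(u)])),.22],13.5)
for n,D in(('scene',d),('top',d2)):
    P=cloud(n,D)
    l=(P[...,:2]-c)@np.array([[np.cos(u),-np.sin(u)],[np.sin(u),np.cos(u)]])
    m=(D>0)&(abs(l[...,0]-.145)<.02)&(abs(l[...,1])<.075)&(P[...,2]>.1)&(P[...,2]<.19)
    print(n,m.sum(),'s',np.percentile(l[m][:,0],[5,50,95]),'lat',np.percentile(l[m][:,1],[1,99]),'z',np.percentile(P[m][:,2],[1,50,99]))
```

```text
turn [0.2 0.1 0.2] shift after [ 0.0856 -0.0027  0.003 ]
turn [  -0.2    0.3 -179.8] shift after [-0.0856  0.0027  0.003 ]
now [ 0.5836 -0.0954  0.223 ] ydir 13.7 q [-0.29 -0.02  1.7   0.    1.46 -0.53] t 11.85 F [ 0.1 -0.2 -0.7] open 0.022696527476152202
scene 380 s [0.1350951  0.14425101 0.14977905] lat [-0.05849205  0.06481733] z [0.11375861 0.15159154 0.18902185]
top 26 s [0.1338039  0.13513319 0.14155453] lat [0.00473255 0.0629675 ] z [0.11238699 0.12488508 0.16290069]
```

View pics/r.png

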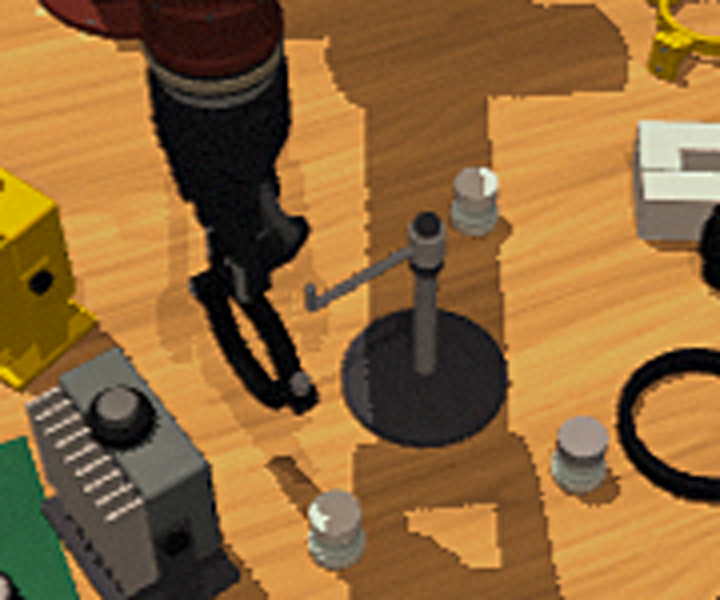

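Picture: the ring hangs upright from the gripper at (260,340). It sits just outside the hook pin at (315,298), with the lamp behind it, so it is clear to slide over the pin.

jog_arm(steps=[{"delta_rot": [0,0,0],"linear": [0,-0.0025,0],"grip": 0.015},{"delta_rot": [0,0,0],"linear": [0.01,0,0],"grip": 0.015},{"delta_rot": [0,0,0],"linear": [0.013,0,0],"grip": 0.015},{"delta_rot": [0,0,0],"linear": [0.013,0,0],"grip": 0.015},{"delta_rot": [0,0,0],"linear": [0.013,0,0],"grip": 0.015},{"delta_rot": [0,0,0],"linear": [0.013,0,0],"grip": 0.015},{"delta_rot": [0,0,0],"linear": [0.013,0,0],"grip": 0.015},{"delta_rot": [0,0,0],"linear": [0.01,0,0],"grip": 0.015},{"delta_rot": [0,0,0],"linear": [0,0,0],"grip": 0.015}])

```text
t: 12.75
tool_pos: [0.5595, -0.0118, 0.2198]
tool_rot: [-1.939, -2.471, -0.0]
contact_force: [0.2, -0.0, -1.4]
opening: 0.0234
grip_force: 41.7
```

Run:
```python
from h import *
c=np.array([.547,.0455]);u=np.radians(-76.5)
im,d=shot('scene');im2,d2=shot('top')
cv2.imwrite('pics/s.png',cv2.resize(im[140:290,220:400],(720,600),interpolation=cv2.INTER_CUBIC)[:,:,::-1])
plan([*(c+.06*np.array([np.cos(u),np.sin(u)])),.1785],13.5)
for n,D in(('scene',d),('top',d2)):
    P=cloud(n,D)
    l=(P[...,:2]-c)@np.array([[np.cos(u),-np.sin(u)],[np.sin(u),np.cos(u)]])
    m=(D>0)&(abs(l[...,0]-.06)<.02)&(abs(l[...,1])<.075)&(P[...,2]>.1)&(P[...,2]<.145)
    print(n,m.sum(),'s',np.percentile(l[m][:,0],[5,50,95]),'lat',np.percentile(l[m][:,1],[1,99]),'z',np.percentile(P[m][:,2],[1,50,99]))
```

```text
turn [0.  0.  0.2] shift after [-0.      0.0012  0.0414]
turn [  -0.     0.  -179.8] shift after [ 0.     -0.0012  0.0414]
now [ 0.5599 -0.0131  0.2199] ydir 13.7 q [-0.16 -0.09  1.78 -0.    1.46 -0.39] t 12.85 F [ 0.2  0.1 -0.3] open 0.023273790281118832
scene 146 s [0.04877163 0.05796814 0.06389476] lat [-0.04117584  0.04068474] z [0.11190226 0.12088257 0.14417287]
top 11 s [0.04843309 0.05051965 0.05309849] lat [-0.01734886  0.00106752] z [0.11376019 0.11706754 0.12539381]
```

View pics/s.png

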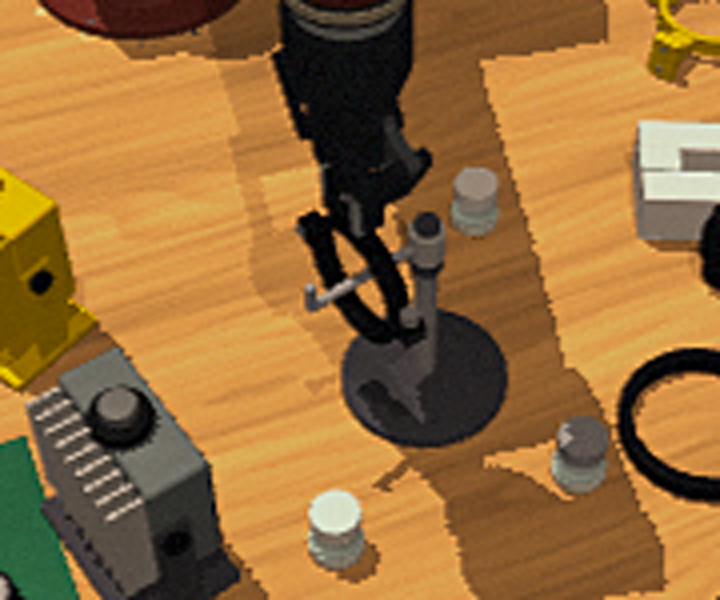

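The rod now runs through the bore (it crosses the ring at about (360,280)). I'll lower it, slowing for the last few millimetres.

jog_arm(steps=[{"delta_rot": [0,0,0],"linear": [0,0,0.01],"grip": 0.015},{"delta_rot": [0,0,0],"linear": [0,0,0.01],"grip": 0.015},{"delta_rot": [0,0,0],"linear": [0,0,0.008],"grip": 0.015},{"delta_rot": [0,0,0],"linear": [0,0,0.004],"grip": 0.015},{"delta_rot": [0,0,0],"linear": [0,0,0.002],"grip": 0.015},{"delta_rot": [0,0,0],"linear": [0,0,0.001],"grip": 0.015},{"delta_rot": [0,0,0],"linear": [0,0,0],"grip": 0.015},{"delta_rot": [0,0,0],"linear": [0,0,0],"grip": 0.015}])

```text
t: 13.65
tool_pos: [0.5601, -0.0132, 0.1853]
tool_rot: [1.941, 2.469, 0.001]
contact_force: [-0.4, 0.5, -1.5]
opening: 0.0229
grip_force: 41.7
```

jog_arm(steps=[{"delta_rot": [0,0,0],"linear": [0,0,0.001],"grip": 0.015},{"delta_rot": [0,0,0],"linear": [0,0,0.001],"grip": 0.015},{"delta_rot": [0,0,0],"linear": [0,0,0],"grip": 0.015}])

```text
t: 13.95
tool_pos: [0.5598, -0.0132, 0.1827]
tool_rot: [-1.942, -2.47, 0.0]
contact_force: [-0.0, 1.1, -1.6]
opening: 0.0233
grip_force: 41.7
```

jog_arm(steps=[{"delta_rot": [0,0,0],"linear": [0,0,0.0007],"grip": 0.015},{"delta_rot": [0,0,0],"linear": [0,0,0.0008],"grip": 0.015},{"delta_rot": [0,0,0],"linear": [0,0,0],"grip": 0.015}])

```text
t: 14.25
tool_pos: [0.56, -0.0132, 0.1819]
tool_rot: [1.941, 2.47, 0.0]
contact_force: [-1.2, 1.2, 2.2]
opening: 0.0232
grip_force: 42.2
```

jog_arm(steps=[{"delta_rot": [0,0,0],"linear": [0,0,0.0005],"grip": 0.015},{"delta_rot": [0,0,0],"linear": [0,0,0],"grip": 0.015}])

```text
t: 14.45
tool_pos: [0.56, -0.0133, 0.1818]
tool_rot: [1.941, 2.469, 0.0]
contact_force: [-3.0, -0.6, 4.7]
opening: 0.0225
grip_force: 42.5
```

```bash
cat > ringchk.py <<'E'
from h import *
c=np.array([.547,.0455]);u=np.radians(-76.5)
for n in('scene','top'):
    im,D=shot(n,n+'L.png');P=cloud(n,D)
    l=(P[...,:2]-c)@np.array([[np.cos(u),-np.sin(u)],[np.sin(u),np.cos(u)]])
    m=(D>0)&(abs(l[...,0]-.06)<.022)&(abs(l[...,1])<.075)&(P[...,2]>.05)&(P[...,2]<.145)&(im.max(-1)<80)
    print(n,m.sum(),'s',np.percentile(l[m][:,0],[5,50,95]),'lat',np.percentile(l[m][:,1],[1,99]),'z',np.percentile(P[m][:,2],[1,50,99]))
    a,p,t=hook(P,D,c);print('tip',t,np.degrees(np.arctan2(t[1]-c[1],t[0]-c[0])))
E
python3 ringchk.py
```

```text
scene 282 s [0.05024906 0.05999095 0.06522574] lat [-0.05956603  0.06232611] z [0.07539364 0.11163894 0.14421315]
tip [ 0.57125522 -0.04699693  0.17095348] -75.30631330034323
top 13 s [0.04855323 0.05082472 0.05344994] lat [-0.01085805  0.01003976] z [0.07270303 0.07859221 0.08179876]
tip [nan nan nan] nanh.py:27: RuntimeWarning: Mean of empty slice.
  q=P[m][:,:2];t=P[(d>0)&(D<.11)&(D>.08)&(P[...,2]>.163)&(P[...,2]<.19)].mean(0)
  ret = um.true_divide(
```

jog_arm(newtons=20, steps=[{"delta_rot": [0,0,0],"linear": [0,0,-0.0005],"grip": 0.015},{"delta_rot": [0,0,0],"linear": [0,0,0],"grip": 0.015},{"delta_rot": [0,0,0],"linear": [0,0,0],"grip": 0.026},{"delta_rot": [0,0,0],"linear": [0,0,0],"grip": 0.03},{"delta_rot": [0,0,0],"linear": [0,0,0],"grip": 0.045},{"delta_rot": [0,0,0],"linear": [0,0,0],"grip": 0.05},{"delta_rot": [0,0,0],"linear": [0,0,-0.02],"grip": 0.05},{"delta_rot": [0,0,0],"linear": [0,0,-0.04],"grip": 0.05},{"delta_rot": [0,0,0],"linear": [0,0,-0.04],"grip": 0.05}])

```text
t: 15.45
tool_pos: [0.5592, -0.0131, 0.2811]
tool_rot: [-1.94, -2.468, 0.002]
contact_force: [0.1, 0.4, 1.0]
opening: 0.0499
grip_force: 0.0
```

```bash
python3 ringchk.py 2>/dev/null
python3 - <<'E'
from h import *
im=cv2.imread('pics/sceneL.png');cv2.imwrite('pics/L.png',cv2.resize(im[140:290,220:400],(720,600),interpolation=cv2.INTER_CUBIC))
plan([.5995,-.1863,.20],12.9)
E
```

```text
scene 276 s [0.0500707  0.05956942 0.06524926] lat [-0.05855804  0.06207026] z [0.07613768 0.11113463 0.14357812]
tip [ 0.57218694 -0.04773731  0.17166803] -74.88305600644856
top 13 s [0.04848134 0.04990246 0.05298798] lat [0.00112984 0.04661859] z [0.07305032 0.10098241 0.14461206]
tip [ 0.56870232 -0.04701721  0.17295698] -76.79847099371467
turn [0.7 0.3 0.8] shift after [-0.1765 -0.0028  0.089 ]
turn [  -0.4    1.  -179.2] shift after [0.1765 0.0028 0.089 ]
now [ 0.5628 -0.0136  0.289 ] ydir 13.7 q [-0.16 -0.13  1.7   0.    1.56 -0.39] t 15.55 F [ 0.6 -0.3  0.9] open 0.04989959112151206
```

View pics/L.png

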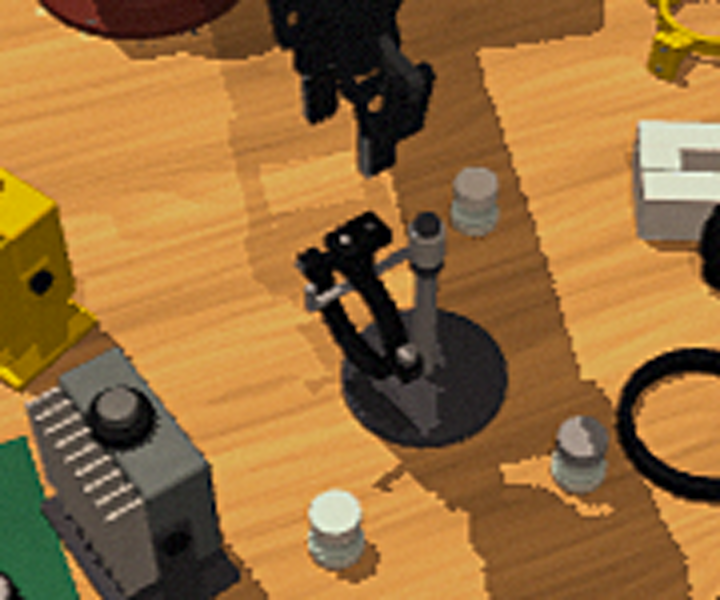

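The ring hangs square on the rod ((355,300)) and the gripper is clear. Now to the lamp button.

jog_arm(steps=[{"delta_rot": [0,0,0],"linear": [-0.035,0,0],"grip": 0.0},{"delta_rot": [0,0,0],"linear": [-0.035,0,0],"grip": 0.0},{"delta_rot": [0,0,0],"linear": [-0.035,0,0],"grip": 0.0},{"delta_rot": [0,0,0],"linear": [-0.035,0,0],"grip": 0.0},{"delta_rot": [0,0,0],"linear": [-0.0365,0,0],"grip": 0.0},{"delta_rot": [0,0,0],"linear": [0,0,0.04],"grip": 0.0},{"delta_rot": [0,0,0],"linear": [0,0,0.04],"grip": 0.0},{"delta_rot": [0,0,0],"linear": [0,0,0],"grip": 0.0},{"delta_rot": [0,0,0],"linear": [0,0,0],"grip": 0.0}])

```text
t: 16.45
tool_pos: [0.6009, -0.1844, 0.2004]
tool_rot: [-1.94, -2.468, 0.001]
contact_force: [0.2, 0.1, 1.1]
opening: 0.0001
grip_force: 0.0
```

Run:
```python
from h import *
plan([.5995,-.1863,.165],13.7)
```

```text
turn [-0.1 -0.1 -0. ] shift after [-0.0015 -0.0018  0.0354]
turn [-1.0e-01  2.0e-01  1.8e+02] shift after [0.0015 0.0018 0.0354]
now [ 0.6009 -0.1844  0.2004] ydir 13.7 q [-0.42  0.08  1.63  0.    1.43 -0.65] t 16.45 F [0.2 0.1 1.1] open 0.00011629154180816821
```

jog_arm(steps=[{"delta_rot": [0,0,0],"linear": [-0.0015,-0.0018,0.015],"grip": 0.0},{"delta_rot": [0,0,0],"linear": [0,0,0.015],"grip": 0.0},{"delta_rot": [0,0,0],"linear": [0,0,0.004],"grip": 0.0},{"delta_rot": [0,0,0],"linear": [0,0,0.002],"grip": 0.0},{"delta_rot": [0,0,0],"linear": [0,0,0.002],"grip": 0.0},{"delta_rot": [0,0,0],"linear": [0,0,0],"grip": 0.0}])

```text
t: 17.05
tool_pos: [0.6003, -0.1866, 0.1635]
tool_rot: [1.941, 2.47, 0.0]
contact_force: [-0.3, -0.0, 0.3]
opening: 0.0003
grip_force: 0.0
```

jog_arm(steps=[{"delta_rot": [0,0,0],"linear": [0,0,0.002],"grip": 0.0},{"delta_rot": [0,0,0],"linear": [0,0,0.001],"grip": 0.0},{"delta_rot": [0,0,0],"linear": [0,0,0],"grip": 0.0}])

```text
t: 17.35
tool_pos: [0.6006, -0.1868, 0.161]
tool_rot: [1.941, 2.469, 0.001]
contact_force: [0.8, 0.7, 2.1]
opening: 0.0001
grip_force: 1.0
```

jog_arm(steps=[{"delta_rot": [0,0,0],"linear": [0,0,0.0015],"grip": 0.0},{"delta_rot": [0,0,0],"linear": [0,0,0.001],"grip": 0.0},{"delta_rot": [0,0,0],"linear": [0,0,0],"grip": 0.0}])

```text
t: 17.65
tool_pos: [0.6006, -0.1868, 0.1583]
tool_rot: [1.941, 2.469, 0.001]
contact_force: [0.6, 0.6, 2.5]
opening: -0.0002
grip_force: 1.7
```

jog_arm(steps=[{"delta_rot": [0,0,0],"linear": [0,0,0.0015],"grip": 0.0},{"delta_rot": [0,0,0],"linear": [0,0,0.001],"grip": 0.0},{"delta_rot": [0,0,0],"linear": [0,0,0],"grip": 0.0}])

```text
t: 17.95
tool_pos: [0.6006, -0.1868, 0.156]
tool_rot: [1.941, 2.469, 0.001]
contact_force: [0.3, -0.7, 5.7]
opening: -0.0001
grip_force: 2.8
```

jog_arm(steps=[{"delta_rot": [0,0,0],"linear": [0,0,0.001],"grip": 0.0},{"delta_rot": [0,0,0],"linear": [0,0,0],"grip": 0.0}])

```text
t: 18.15
tool_pos: [0.6006, -0.1868, 0.156]
tool_rot: [1.941, 2.469, 0.0]
contact_force: [-0.7, 1.1, 8.5]
opening: 0.0
grip_force: 4.4
```

jog_arm(steps=[{"delta_rot": [0,0,0],"linear": [0,0,0.0005],"grip": 0.0},{"delta_rot": [0,0,0],"linear": [0,0,0],"grip": 0.0},{"delta_rot": [0,0,0],"linear": [0,0,0],"grip": 0.0},{"delta_rot": [0,0,0],"linear": [0,0,0],"grip": 0.0},{"delta_rot": [0,0,0],"linear": [0,0,0],"grip": 0.0},{"delta_rot": [0,0,0],"linear": [0,0,0],"grip": 0.0},{"delta_rot": [0,0,0],"linear": [0,0,0],"grip": 0.0},{"delta_rot": [0,0,0],"linear": [0,0,0],"grip": 0.0},{"delta_rot": [0,0,0],"linear": [0,0,0],"grip": 0.0},{"delta_rot": [0,0,0],"linear": [0,0,0],"grip": 0.0}])

```text
t: 19.15
tool_pos: [0.6006, -0.1868, 0.1559]
tool_rot: [1.941, 2.469, 0.001]
contact_force: [-2.2, 0.0, 10.1]
opening: -0.0002
grip_force: 5.2
```

jog_arm(steps=[{"delta_rot": [0,0,0],"linear": [0,0,0],"grip": 0.0},{"delta_rot": [0,0,0],"linear": [0,0,0],"grip": 0.0},{"delta_rot": [0,0,0],"linear": [0,0,0],"grip": 0.0},{"delta_rot": [0,0,0],"linear": [0,0,0],"grip": 0.0},{"delta_rot": [0,0,0],"linear": [0,0,0],"grip": 0.0},{"delta_rot": [0,0,0],"linear": [0,0,0],"grip": 0.0},{"delta_rot": [0,0,0],"linear": [0,0,0],"grip": 0.0},{"delta_rot": [0,0,0],"linear": [0,0,0],"grip": 0.0},{"delta_rot": [0,0,0],"linear": [0,0,0],"grip": 0.0},{"delta_rot": [0,0,0],"linear": [0,0,0],"grip": 0.0}])

```text
t: 20.15
tool_pos: [0.6007, -0.1868, 0.156]
tool_rot: [1.941, 2.469, 0.001]
contact_force: [-1.3, 0.4, 10.4]
opening: 0.0002
grip_force: 5.2
```

jog_arm(steps=[{"delta_rot": [0,0,0],"linear": [0,0,0],"grip": 0.0},{"delta_rot": [0,0,0],"linear": [0,0,0],"grip": 0.0},{"delta_rot": [0,0,0],"linear": [0,0,0],"grip": 0.0},{"delta_rot": [0,0,0],"linear": [0,0,0],"grip": 0.0},{"delta_rot": [0,0,0],"linear": [0,0,0],"grip": 0.0},{"delta_rot": [0,0,0],"linear": [0,0,0],"grip": 0.0},{"delta_rot": [0,0,0],"linear": [0,0,0],"grip": 0.0},{"delta_rot": [0,0,0],"linear": [0,0,0],"grip": 0.0},{"delta_rot": [0,0,0],"linear": [0,0,0],"grip": 0.0},{"delta_rot": [0,0,0],"linear": [0,0,0],"grip": 0.0}])

```text
t: 21.15
tool_pos: [0.6006, -0.1868, 0.156]
tool_rot: [1.941, 2.469, 0.001]
contact_force: [-2.0, 0.9, 10.7]
opening: -0.0
grip_force: 5.2
```

jog_arm(steps=[{"delta_rot": [0,0,0],"linear": [0,0,0],"grip": 0.0},{"delta_rot": [0,0,0],"linear": [0,0,0],"grip": 0.0},{"delta_rot": [0,0,0],"linear": [0,0,0],"grip": 0.0},{"delta_rot": [0,0,0],"linear": [0,0,0],"grip": 0.0},{"delta_rot": [0,0,0],"linear": [0,0,0],"grip": 0.0},{"delta_rot": [0,0,0],"linear": [0,0,0],"grip": 0.0},{"delta_rot": [0,0,0],"linear": [0,0,0],"grip": 0.0},{"delta_rot": [0,0,0],"linear": [0,0,0],"grip": 0.0},{"delta_rot": [0,0,0],"linear": [0,0,0],"grip": 0.0},{"delta_rot": [0,0,0],"linear": [0,0,0],"grip": 0.0}])

```text
t: 22.15
tool_pos: [0.6007, -0.1868, 0.156]
tool_rot: [1.941, 2.469, 0.001]
contact_force: [-1.4, 0.9, 9.9]
opening: 0.0
grip_force: 5.2
```

jog_arm(steps=[{"delta_rot": [0,0,0],"linear": [0,0,-0.005],"grip": 0.0},{"delta_rot": [0,0,0],"linear": [0,0,-0.02],"grip": 0.0},{"delta_rot": [0,0,0],"linear": [0,0,-0.04],"grip": 0.0},{"delta_rot": [0,0,0],"linear": [0,0,-0.04],"grip": 0.0},{"delta_rot": [0,0,0],"linear": [0,0,0],"grip": 0.0},{"delta_rot": [0,0,0],"linear": [0,0,0],"grip": 0.0},{"delta_rot": [0,0,0],"linear": [0,0,0],"grip": 0.0}])

```text
t: 22.85
tool_pos: [0.599, -0.1861, 0.2562]
tool_rot: [-1.939, -2.467, 0.002]
contact_force: [0.1, -0.3, -0.3]
opening: 0.0003
grip_force: 0.0
```

```bash
python3 ringchk.py 2>/dev/null; python3 -c "
import cv2
im=cv2.imread('pics/sceneL.png');cv2.imwrite('pics/F.png',cv2.resize(im[140:290,220:400],(720,600),interpolation=cv2.INTER_CUBIC))"
```

```text
scene 283 s [0.05007657 0.06003308 0.06530816] lat [-0.05887436  0.06297883] z [0.07402178 0.10951732 0.14348545]
tip [ 0.57181066 -0.04761255  0.17119294] -75.07969934045728
top 71 s [0.0488376  0.05267913 0.06120461] lat [-0.06090762  0.05103446] z [0.07400547 0.12653313 0.14430885]
tip [ 0.56902545 -0.04538258  0.17469437] -76.37699100652038
```

View pics/F.png

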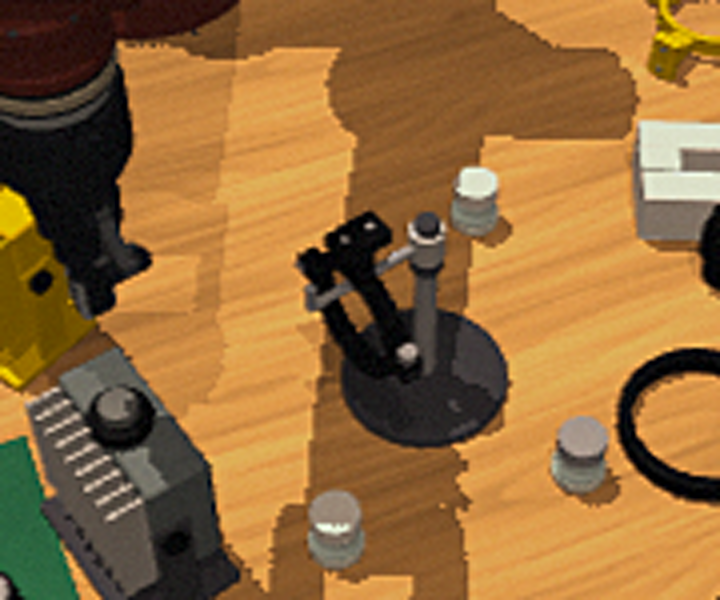

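The ring still hangs still and square ((355,300)), the button is back up at (120,405), and the gripper is clear. Handing in.

```bash
python3 -c "
from station import ctrl; print(ctrl.finish_job())"
```

```text
the job is handed in; nothing more can be done
None
```

I turned the hook to the lamp (about 1° off by my camera measurement), hung the ring square on it, held the lamp button down for about 4 s and released it, then handed the job in at about 23 s; no verdict came back.

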